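# Transfer battery cells to the tester tray in reverse order

## Robot

A 6-joint arm with a two-finger parallel gripper is mounted at the origin on the work surface. World frame = base frame: x ahead of the robot, y to its left, z up, the work surface at z = 0. Lengths are in m, angles in rad, forces in N, time in s.
With the tool pointing down it reaches from about 0.35 to 0.725 m from the base axis. Payload 6 kg.
Tool frame: the origin (TCP) lies at the very end of the fingers, on their centre line; the grasp point (between the pads) lies 19 mm behind it (manip.tcp_to_grasp is the distance from the TCP to the grasp point, in m); z points along the fingers, y is the line along which they close (so a half turn about z gives the same grasp; the last joint's range is limited). The gripper opens to 85 mm and grips with 20 to 120 N. Pads are 22 mm wide; open, the fingers measure 114 mm over their backs; the gripper's body (76 mm by 85 mm) begins 54 mm behind the grasp point. The pads swing forward as they close: fully open they stand 13 mm farther back than shut.
Start: joints at [1.606, 0.04, 0.085, 0, -1.615, -0.334], TCP at [0.177, 0.573, 0.231] pointing down, gripper open.
Joint ranges: [-2.56, 2.56], [-1.29, 2.01], [-1.08, 1.49], [-3.29, 1.98], [-2.81, -0.18], [-2.99, 2.99]. Speed limits (rad/s): [2.57, 2.57, 3.01, 3.14, 3.14, 3.14].

## Interface

Orientations are given as a 3x3 rotation matrix whose columns are the frame's x, y, z axes.
In Python, from bench import manip, fingers, kin, viewer, order, nets, status gives the robot as it stands. Calls block until the motion is done:
- manip.goto(position, orientation): joint-space move of the TCP to a pose.
- manip.movel(position, speed=0.15, rotation=None, stop_force=None): straight line of the TCP; rotation=None keeps the orientation; speed is the mean speed in m/s. With stop_force (N) it stops when the force on the tool has changed by that much, and returns True; else False.
- manip.set_joints(angles): joint-space move.
- fingers.gripper_to(opening): finger opening in m; the grip force is fixed at half the most; returns when the fingers have stopped.
- manip.wait(seconds).
- kin.ik(position, orientation): joint angles nearest the present ones, or None.
- viewer.read_camera(name): name is "side" or "top" or "wrist"; returns the picture (480x640x3 uint8, red, green, blue); there is no depth.
- viewer.calibration(name): a dict with "fx", "fy", "cx", "cy" (pixels), "xyz" and "rotation" of the camera in the world; the wrist camera has in their place "mount" (4x4, takes a point from camera to tool coordinates, whose origin is the TCP and whose axes are the flange's). Camera axes: x right, y up, looking along -z (the intrinsics and any distortion apply to the point x, -y, -z); pixel columns grow to the right and rows downward; lengths in m; the calibration is good to about 2 mm. The wrist camera is an equidistant fisheye: a pixel r from the principal point sees the ray r / f radians off the axis. A picture is of the moment at which its call begins: read the wrist's pose just before it. calibration takes no time and is no camera call.
A pose or a line that the arm cannot do raises manip.Unreachable and nothing moves.
- order.job_done(): hands the job in; it is judged then, once.
Trained networks look in the newest picture that a camera, given by its name, has taken for a name from the list of things; names that differ only in an ending like _2 or _b are one class to them, and where a whole thing is asked for, a point or a joint stands for the part that bears it (a point fixed in the world has none). Each returns a list of dicts, best first, with "confidence" (0 to 1); they miss things now and then, are a little off and sometimes report something else, mostly with a low value. They report only what shows in the picture. A call takes as long as a camera call.
- nets.trace(camera, name): "pixels" (480x640 bool, what is visible of it) and "bbox" ([left, top, right, bottom] in pixels, round what is visible of it).
Readings, each from a call of its own:
- status.get_time_s(): time.
- status.get_joints(): joint angles.
- status.get_dq(): joint speeds.
- status.get_effort(): joint torques, N m.
- status.get_eef_pos(): TCP position.
- status.get_tcp_rot(): TCP orientation.
- status.get_wrist_force(): force on the tool from outside, world axes, zero at the start.
- status.get_moment(): the same for the moment, N m.
- status.get_width(): finger opening in m.
- status.get_gripper_force(): force on a finger pad.
Only numpy, scipy, OpenCV 4.12 (cv2) and the standard library are available. Lean on these libraries where they do the work, as an engineer would, in place of code of your own. Each camera call takes 0.05 s, during which the arm holds its last target. There are 200 camera calls.

## Task

Move the four battery cells from the cups of the cup rack into the four compartments of the aluminium tray, one cell to a compartment, in reverse order: the cell nearest the knobbed end of the cup rack goes into the compartment farthest from the tray's knobbed end, the next into the next, and so on. Keep the cells upright, set them down rather than drop them, and leave all four standing free on the floor of the tray.

Things in the scene. Friction and masses are not known exactly. Their poses are not given: they have to be found in the camera images.
- cup_rack: start rack: fixed grey bar 258 x 62 mm, 8 thick, flat on the bench at any angle, carrying four white cups in a row. Origin on the bench under the row's middle; z up; x along the row: cups at x = -90, -30, 30, 90 mm, y = 0. Knobbed end: at +x (x = 123 to 137 mm) a dark steel block up to z = 48 mm with a black knob up to z = 64 mm.
- tray_rack: rack to fill: fixed aluminium tray 258 x 62 mm, at any angle, four open compartments about 56 x 56 mm inside, floor at z = 8 mm, walls 3 to 4 mm thick up to z = 28 mm. Origin on the bench under the row's middle; z up; x along the row: compartment centres at x = -90, -30, 30, 90 mm, y = 0. Knobbed end: same dark block and black knob at +x.
- cell_slim_short: loose steel battery cell, the thinnest, short: an upright cylinder 20 mm in diameter and 62 mm tall overall (including a 2 mm contact button on top), about 50 g. Origin: centre of its underside; z is its long axis, up. It starts standing in its cup, its underside 12 mm above the bench.
- cell_slim_tall: loose steel battery cell, thin and tall: an upright cylinder 24 mm in diameter and 85 mm tall overall (including a 2 mm contact button on top), about 90 g. Origin: centre of its underside; z is its long axis, up. It starts standing in its cup, its underside 12 mm above the bench.
- cell_wide_short: loose steel battery cell, thick and short: an upright cylinder 36 mm in diameter and 62 mm tall overall (including a 2 mm contact button on top), about 150 g. Origin: centre of its underside; z is its long axis, up. It starts standing in its cup, its underside 12 mm above the bench.
- cell_wide_tall: loose steel battery cell, the thickest, tall: an upright cylinder 38 mm in diameter and 85 mm tall overall (including a 2 mm contact button on top), about 220 g. Origin: centre of its underside; z is its long axis, up. It starts standing in its cup, its underside 12 mm above the bench.
- cup_slim_short: fixed white plastic cup in which cell_slim_short stands at the start: 54 mm across, 22 mm tall, floor 4 mm thick, bore 25 mm (2.5 mm of play all round the cell). Origin: centre of its underside, 8 mm above the bench. Its place in the row varies.
- cup_slim_tall: fixed white plastic cup in which cell_slim_tall stands at the start: 54 mm across, 22 mm tall, floor 4 mm thick, bore 29 mm (2.5 mm of play all round the cell). Origin: centre of its underside, 8 mm above the bench. Its place in the row varies.
- cup_wide_short: fixed white plastic cup in which cell_wide_short stands at the start: 54 mm across, 22 mm tall, floor 4 mm thick, bore 41 mm (2.5 mm of play all round the cell). Origin: centre of its underside, 8 mm above the bench. Its place in the row varies.
- cup_wide_tall: fixed white plastic cup in which cell_wide_tall stands at the start: 54 mm across, 22 mm tall, floor 4 mm thick, bore 43 mm (2.5 mm of play all round the cell). Origin: centre of its underside, 8 mm above the bench. Its place in the row varies.

How it is judged:
By the outcome, as a careful person would: the job done as asked, in the order asked, and still so for the second after the job is handed in, with the robot touching nothing.
It also fails if it takes over 109 s, if anything falls off the work surface, if the arm or the gripper's body presses on something with over 40 N, if the wrist force passes 120 N, or if a joint passes its speed limit or range.

## Working session

There is one attempt and no reset: what is moved stays moved. The work goes in short steps, each a Python script; the robot and the scene stay as the last script left them, time stands still between calls to the robot, and variables do not carry over. Pictures are saved under pics/ and viewed, at most 14 in all, crops included, and the job is handed in when it is done.

```bash
mkdir -p pics; ls; python3 - <<'E'
from bench import manip, fingers, kin, viewer, order, nets, status
import cv2, numpy as np
for c in ("top","side"):
    im=viewer.read_camera(c); cv2.imwrite(f"pics/{c}0.png",im[:,:,::-1])
    print(c,viewer.calibration(c))
    for n in ["cup_rack","tray_rack","cell_slim_short","cell_slim_tall","cell_wide_short","cell_wide_tall","cup_slim_short","cup_slim_tall","cup_wide_short","cup_wide_tall"]:
        print(n,[(round(d["confidence"],2),[int(v) for v in d["bbox"]]) for d in nets.trace(c,n)[:2]])
print(viewer.calibration("wrist"),status.get_time_s(),manip.tcp_to_grasp)
E
```

```text
pics
top {'fx': 507.1774383446065, 'fy': 507.1774383446065, 'cx': 318.61706214489794, 'cy': 234.65118421108514, 'xyz': array([ 0.41003251, -0.00422935,  1.00787478]), 'rotation': array([[-0.00540214,  0.99179655, -0.12771222],
       [-0.99997192, -0.00469457,  0.00584075],
       [ 0.00519328,  0.12774019,  0.99179407]])}
cup_rack [(0.78, [345, 210, 482, 279])]
tray_rack [(0.87, [150, 172, 276, 277])]
cell_slim_short [(0.57, [390, 241, 401, 254])]
cell_slim_tall [(0.58, [418, 231, 438, 248])]
cell_wide_short [(0.97, [440, 219, 468, 241])]
cell_wide_tall [(0.6, [353, 243, 378, 268]), (0.43, [345, 208, 481, 279])]
cup_slim_short [(0.61, [376, 237, 406, 263])]
cup_slim_tall [(0.59, [407, 226, 438, 257])]
cup_wide_short [(0.56, [437, 219, 462, 245])]
cup_wide_tall [(0.5, [347, 242, 378, 273])]
side {'fx': 557.9750369734758, 'fy': 557.9750369734758, 'cx': 317.7189743116812, 'cy': 244.33208704427128, 'xyz': array([ 0.49984471, -0.58418641,  0.68244627]), 'rotation': array([[ 0.99892292,  0.02388286, -0.03978197],
       [-0.04429435,  0.74618957, -0.66425834],
       [ 0.0138205 ,  0.6653
[... 237 characters left out ...]
23])]
cell_wide_tall [(0.64, [272, 255, 306, 305])]
cup_slim_short [(0.96, [281, 312, 320, 351])]
cup_slim_tall [(0.69, [292, 347, 337, 387])]
cup_wide_short [(0.87, [308, 389, 351, 429])]
cup_wide_tall [(0.94, [268, 287, 308, 317])]
{'fx': 371.64829954431775, 'fy': 371.64829954431775, 'cx': 318.77508938551506, 'cy': 240.82320574586475, 'mount': array([[-2.50333639e-04,  9.58384084e-01,  2.85481848e-01,
         7.27941137e-02],
       [ 9.99999740e-01,  4.66655031e-05,  7.20221267e-04,
         4.55653099e-04],
       [ 6.76926445e-04,  2.85481954e-01, -9.58383846e-01,
        -1.42326774e-01],
       [ 0.00000000e+00,  0.00000000e+00,  0.00000000e+00,
         1.00000000e+00]])} 1.1 0.0187
```

View both.

```bash
python3 - <<'E'
import cv2
a=cv2.imread("pics/top0.png")[150:300,130:500]; b=cv2.imread("pics/side0.png")[110:470,240:420]
cv2.imwrite("pics/top0c.png",cv2.resize(a,None,fx=2.1,fy=2.1,interpolation=cv2.INTER_CUBIC))
cv2.imwrite("pics/side0c.png",cv2.resize(b,None,fx=1.66,fy=1.66,interpolation=cv2.INTER_CUBIC))
E
```

```text
(no output)
```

View pics/top0c.png

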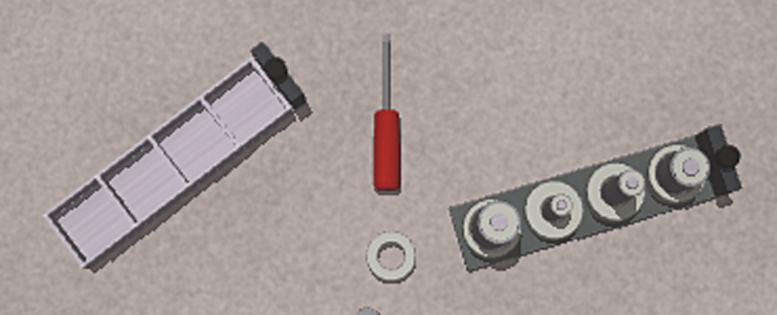

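View pics/side0c.png

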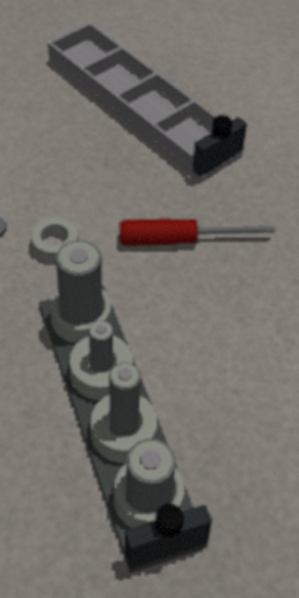

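From the views, the cup order starting at the knob is wide_short, slim_tall, slim_short, wide_tall. The rack knob is at the right in the top view and the tray knob is at the upper right. I'll fit both rack poses by silhouette next.

```bash
cat > h.py <<'E'
from bench import manip, fingers, kin, viewer, order, nets, status
import cv2, numpy as np
from scipy.optimize import minimize
ORDER=["wide_tall","slim_short","slim_tall","wide_short"]   # x=-90,-30,30,90
DIM=dict(slim_short=(20,62),slim_tall=(24,85),wide_short=(36,62),wide_tall=(38,85))
X=[-.09,-.03,.03,.09]
def box(x0,x1,y0,y1,z0,z1): return np.array([[x,y,z] for x in(x0,x1) for y in(y0,y1) for z in(z0,z1)])
def cyl(x,y,r,z0,z1):
    t=np.linspace(0,2*np.pi,40,endpoint=False)
    return np.vstack([np.c_[x+r*np.cos(t),y+r*np.sin(t),np.full(40,z)] for z in(z0,z1)])
KNOB=[box(.123,.137,-.031,.031,0,.048),cyl(.130,0,.009,.048,.064)]
TRAY=[box(-.129,.129,-.031,.031,0,.028)]
CUPS=[box(-.129,.129,-.031,.031,0,.008)]+[cyl(x,0,.027,.008,.030) for x in X]
def cells(names=ORDER,xs=X,z=.012): return [cyl(x,0,DIM[n][0]/2e3,z,z+(DIM[n][1]-2)/1e3) for n,x in zip(names,xs)]
def Rz(a): return np.array([[np.cos(a),-np.sin(a),0],[np.sin(a),np.cos(a),0],[0,0,1]])
def campose(c):
    k=viewer.calibration(c)
    if c!="wrist": return k,np.array(k["xyz"]),np.array(k["rotation"]),False
    R=status.get_tcp_rot(); p=status.get_eef_pos(); M=np.array(k["mount"])
    return k,p+R@M[:3,3],R@M[:3,:3],True
def project(cam,P):
    k,o,R,fish=cam
    q=(P-o)@R*[1,-1,-1]
    if fish:
        rr=np.hypot(q[:,0],q[:,1])+1e-12; s=np.arctan2(rr,q[:,2])/rr
        u=q[:,:2]*s[:,None]
    else: u=q[:,:2]/q[:,2:]
    return u*[k["fx"],k["fy"]]+[k["cx"],k["cy"]]
def render(cam,parts,pose,S=1):
    im=np.zeros((480,640),np.uint8)
    for p in parts:
        w=p@Rz(pose[2]).T+[pose[0],pose[1],0]
        h=cv2.convexHull(project(cam,w).astype(np.float32))
        cv2.fillConvexPoly(im,np.round(h*16).astype(np.int32),255,cv2.LINE_AA,4)
    return im/255.
def fit(views,parts,p0):
    def cost(v):
        p=[v[0],v[1],v[2]*.1]; c=0
        for cam,m in views:
            r=render(cam,parts,p); c+=1-np.minimum(r,m).sum()/np.maximum(r,m).sum()
        return c/len(views)
    s=np.array([p0[0],p0[1],p0[2]*10])
    for d in (.02,.004):
        s=minimize(cost,s,method="Nelder-Mead",options=dict(initial_simplex=np.vstack([s]+[s+d*np.eye(3)[i] for i in range(3)]),xatol=1e-5,fatol=1e-5)).x
    return np.array([s[0],s[1],s[2]*.1]),cost(s)
def mask(c,names):
    m=np.zeros((480,640),bool)
    for n in names:
        d=nets.trace(c,n)
        if d: m|=np.array(d[0]["pixels"])
    return cv2.morphologyEx(m.astype(np.uint8),cv2.MORPH_CLOSE,np.ones((3,3))).astype(float)
CN=["cup_rack"]+["cell_"+n for n in ORDER]+["cup_"+n for n in ORDER]
def pix2xy(c,uv,z):
    k,o,R,_=campose(c); d=R@np.array([(uv[0]-k["cx"])/k["fx"],-(uv[1]-k["cy"])/k["fy"],-1]); return (o+d*(z-o[2])/d[2])[:2]
E
cat > f.py <<'E'
from h import *
tiles=[]; V={"cup":[],"tray":[]}
for c in("top","side"):
    viewer.read_camera(c); cam=campose(c)
    V["cup"].append((cam,mask(c,CN))); V["tray"].append((cam,mask(c,["tray_rack"])))
g=lambda a,b:(lambda A,B:[*(A+B)/2,np.arctan2(*(B-A)[::-1])])(pix2xy("top",a,.03),pix2xy("top",b,.03))
s=lambda u,v:(130+u/2.1,150+v/2.1)
P0={"cup":g(s(490,230),s(680,175)),"tray":g(s(92,225),s(250,95))}
parts={"cup":CUPS+KNOB+cells(),"tray":TRAY+KNOB}
for k in V:
    for nm,vv in(("both",V[k]),("top",V[k][:1]),("side",V[k][1:])):
        p,c=fit(vv,parts[k],P0[k]); print(k,nm,np.round(p,4),round(c,3))
        if nm=="both":
            np.save(k+".npy",p)
            for i,(cam,m) in enumerate(vv):
                im=cv2.imread(f"pics/{['top','side'][i]}0.png"); e=(render(cam,parts[k],p)>.5).astype(np.uint8)
                cs=cv2.findContours(e,0,2)[0]; cv2.drawContours(im,cs,-1,(0,255,0),1)
                x,y,w,h=cv2.boundingRect(cs[0]); t=im[max(y-10,0):y+h+10,x-10:x+w+10]
                tiles.append(cv2.resize(t,(390,290),interpolation=cv2.INTER_CUBIC))
cv2.imwrite("pics/fit.png",np.vstack([np.hstack(tiles[:2]),np.hstack(tiles[2:])]))
E
python3 f.py
```

```text
cup both [ 0.5134 -0.1826 -1.2918] 0.107
cup top [ 0.516  -0.1854 -1.2933] 0.139
cup side [ 0.5121 -0.1825 -1.2931] 0.064
tray both [ 0.5521  0.2033 -0.8714] 0.123
tray top [ 0.5561  0.1999 -0.87  ] 0.13
tray side [ 0.5497  0.2043 -0.8703] 0.11
```

View pics/fit.png

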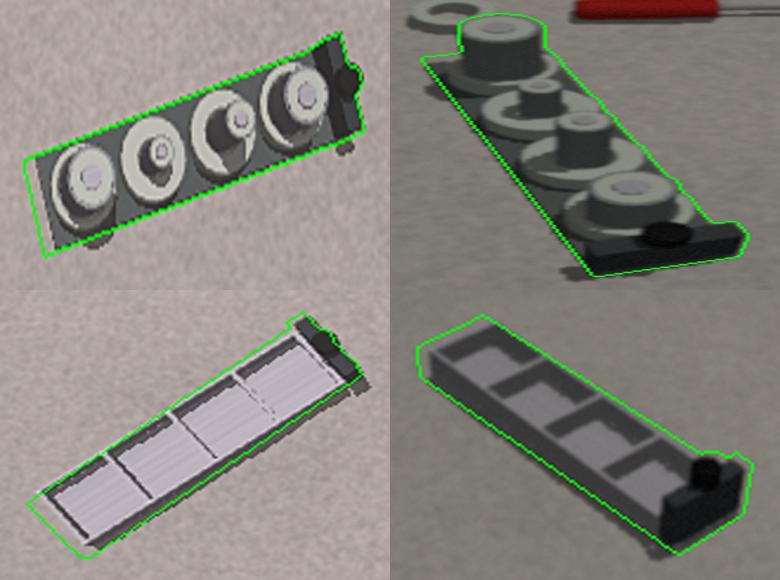

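The overlay shows both models overhanging at the end away from the knob. The 258 mm therefore runs from x = -121 to 137 mm, knob block included. I'll correct that and refit.

```bash
sed -i 's/box(-.129,.129/box(-.121,.137/' h.py; sed -i 's/TRAY=\[box(-.121,.137/TRAY=[box(-.121,.123/' h.py; python3 f.py
```

```text
cup both [ 0.5131 -0.1835 -1.2917] 0.09
cup top [ 0.5158 -0.184  -1.2941] 0.111
cup side [ 0.512  -0.1827 -1.2914] 0.051
tray both [ 0.5524  0.2033 -0.9143] 0.074
tray top [ 0.5538  0.2026 -0.8706] 0.093
tray side [ 0.5511  0.2054 -0.9185] 0.065
```

View pics/fit.png

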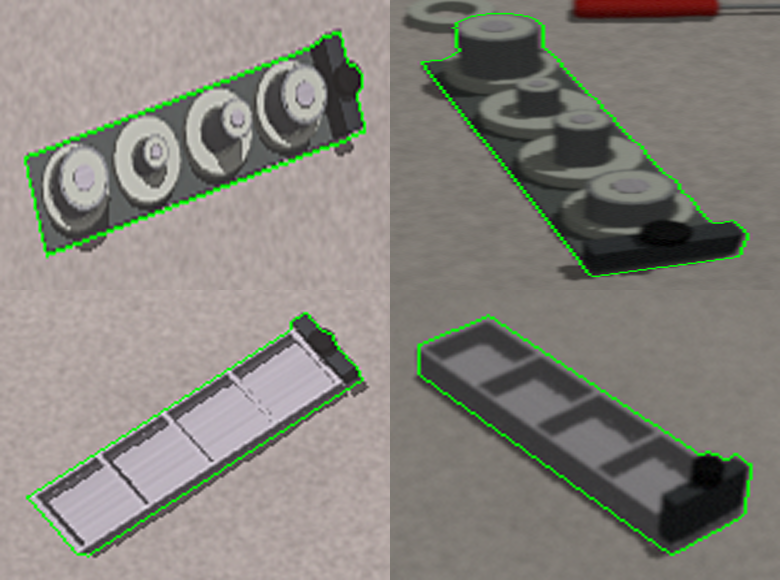

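The fit now follows the outlines in both cameras. Next I'll plan the reachable yaws and take a wrist view over the cups.

```bash
cat >> h.py <<'E'
def down(a): return np.array([[np.cos(a),np.sin(a),0],[np.sin(a),-np.cos(a),0],[0,0,-1]]).T if 0 else np.column_stack([[np.cos(a),np.sin(a),0],[np.sin(a),-np.cos(a),0],[0,0,-1]])
def at(pose,x,z): return np.array([pose[0]+x*np.cos(pose[2]),pose[1]+x*np.sin(pose[2]),z])
E
python3 - <<'E'
from h import *
cup,tray=np.load("cup.npy"),np.load("tray.npy")
for nm,p in(("cup",cup),("tray",tray)):
    for f in(0,np.pi):
        for x in X:
            for z in(.04,.19):
                q=kin.ik(at(p,x,z),down(p[2]+f)); print(nm,round(f,1),x,z,None if q is None else np.round(q,2))
f=np.pi if kin.ik(at(cup,0,.22),down(cup[2]+np.pi)) is not None else 0
manip.goto(at(cup,0.0,.23),down(cup[2]+f)); print(f,status.get_time_s())
cam=campose("wrist"); im=viewer.read_camera("wrist").copy()
for n,x in zip(ORDER,X):
    w=cyl(x,0,DIM[n][0]/2e3,.012,.010+DIM[n][1]/1e3)[40:]@Rz(cup[2]).T+[cup[0],cup[1],0]
    cv2.polylines(im,[np.round(project(cam,w)).astype(np.int32)],True,(0,255,0),1)
    w=cyl(x,0,.027,.03,.03)@Rz(cup[2]).T+[cup[0],cup[1],0]
    cv2.polylines(im,[np.round(project(cam,w[:40])).astype(np.int32)],True,(255,0,0),1)
cv2.imwrite("pics/w1.png",im[:,:,::-1])
E
```

```text
cup 0 -0.09 0.04 [ 0.21 -0.18 -0.47  0.   -1.27  0.07]
cup 0 -0.09 0.19 [ 0.21 -0.24 -0.25  0.   -1.56  0.07]
cup 0 -0.03 0.04 [ 0.08 -0.09 -0.39  0.   -1.27  0.2 ]
cup 0 -0.03 0.19 [ 0.08 -0.15 -0.18  0.   -1.55  0.2 ]
cup 0 0.03 0.04 [-0.03  0.01 -0.3   0.   -1.26  0.31]
cup 0 0.03 0.19 [-0.03 -0.06 -0.09  0.   -1.54  0.31]
cup 0 0.09 0.04 [-0.13  0.11 -0.2   0.   -1.27  0.41]
cup 0 0.09 0.19 [-0.13  0.04  0.01  0.   -1.54  0.41]
cup 3.1 -0.09 0.04 None
cup 3.1 -0.09 0.19 None
cup 3.1 -0.03 0.04 [ 0.08 -0.09 -0.39  0.   -1.27 -2.95]
cup 3.1 -0.03 0.19 [ 0.08 -0.15 -0.18  0.   -1.55 -2.95]
cup 3.1 0.03 0.04 [-0.03  0.01 -0.3   0.   -1.26 -2.83]
cup 3.1 0.03 0.19 [-0.03 -0.06 -0.09  0.   -1.54 -2.83]
cup 3.1 0.09 0.04 [-0.13  0.11 -0.2   0.   -1.27 -2.73]
cup 3.1 0.09 0.19 [-0.13  0.04  0.01  0.   -1.54 -2.73]
tray 0 -0.09 0.04 [ 0.86  0.02 -0.29  0.   -1.26 -0.2 ]
tray 0 -0.09 0.19 [ 0.86 -0.04 -0.07  0.   -1.54 -0.2 ]
tray 0 -0.03 0.04 [ 0.75  0.05 -0.26  0.   -1.26 -0.09]
tray 0 -0.03 0.19 [ 0.75 -0.01 -0.04  0.   -1.54 -0.09]
tray 0 0.03 0.04 [ 0.64  0.1  -0.21  0.   -1.27  0.02]
tray 0 0.03 0.19 [ 0.64  0.03  0.    0.   -1.54  0.02]
tray 0 0.09 0.04 [ 0.54  0.16 -0.14  0.   -1.27  0.12]
tray 0 0.09 0.19 [ 0.54  0.1   0.07  0.   -1.54  0.12]
tray 3.1 -0.09 0.04 [ 0.86  0.02 -0.29  0.   -1.26  2.94]
tray 3.1 -0.09 0.19 [ 0.86 -0.04 -0.07  0.   -1.54  2.94]
tray 3.1 -0.03 0.04 None
tray 3.1 -0.03 0.19 None
tray 3.1 0.03 0.04 None
tray 3.1 0.03 0.19 None
tray 3.1 0.09 0.04 None
tray 3.1 0.09 0.19 None
3.141592653589793 6.2083
```

View pics/w1.png

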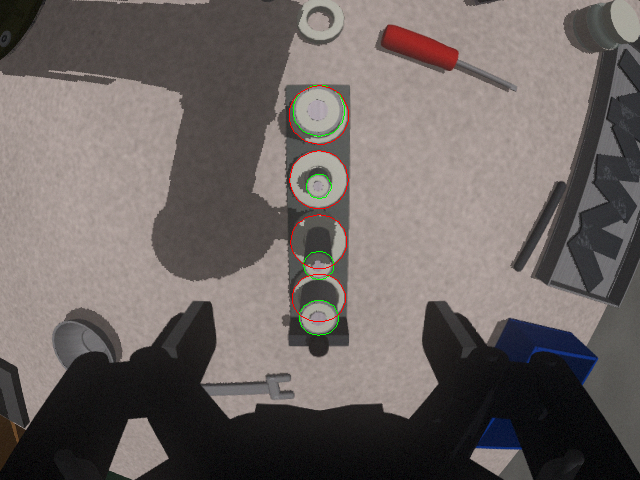

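The wrist overlay matches to about 1–2 px, with the cups at about (319,115), (319,180), (319,240) and (319,297). I'll start with the first cell, wide_short.

```bash
cat >> h.py <<'E'
def transfer(n):
    cup,tray=np.load("cup.npy"),np.load("tray.npy")
    i=ORDER.index(n); d,h=DIM[n]; off=.025 if h==62 else .036; up=off+.125
    Rc,Rt=down(cup[2]),down(tray[2]); xt=-X[i]
    fingers.gripper_to(min(.085,d/1e3+.03))
    manip.goto(at(cup,X[i],up),Rc)
    manip.movel(at(cup,X[i],.012+off),speed=.15)
    fingers.gripper_to(0.0)
    w,F=status.get_width(),status.get_gripper_force(); print(n,"width",round(w,4),"F",round(F,1))
    if abs(w-d/1e3)>.004: print("BAD GRASP"); return False
    manip.movel(at(cup,X[i],up),speed=.15)
    manip.goto(at(tray,xt,up-.02),Rt); print("width carried",round(status.get_width(),4))
    manip.movel(at(tray,xt,.008+off+.006),speed=.15)
    hit=manip.movel(at(tray,xt,.008+off-.004),speed=.02,stop_force=4)
    print("hit",hit,"z-expected",np.round(status.get_eef_pos()[2]-.008-off,4),"W",np.round(status.get_wrist_force(),1))
    manip.wait(.2); fingers.gripper_to(d/1e3+.025)
    manip.movel(at(tray,xt,up),speed=.15); print("t",status.get_time_s()); return True
def look(f):
    cam=campose("wrist"); cv2.imwrite(f,viewer.read_camera("wrist")[:,:,::-1])
E
python3 - <<'E'
from h import *
transfer("wide_short"); look("pics/a1.png")
E
```

```text
wide_short width 0.0346 F 60.0
width carried 0.0346
hit True z-expected 0.0014 W [-1.5  0.4  4. ]
t 16.1667
```

View pics/a1.png

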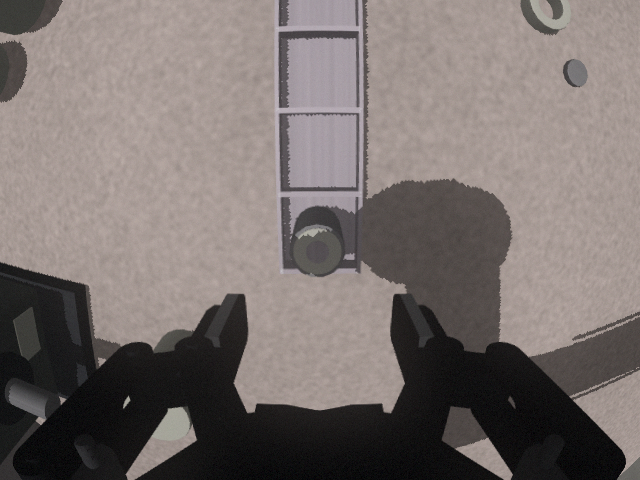

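wide_short stands upright in the far compartment, its top at about (318,250), clear of the walls. I'll move the other three.

```bash
python3 - <<'E'
from h import *
for n in ("slim_tall","slim_short","wide_tall"):
    if not transfer(n): break
tray=np.load("tray.npy")
manip.goto(at(tray,-.04,.26),down(tray[2])); look("pics/end_w.png")
im=viewer.read_camera("side")[110:260,240:420]; cv2.imwrite("pics/end_s.png",cv2.resize(im[:,:,::-1],None,fx=3.5,fy=3.5,interpolation=cv2.INTER_CUBIC))
E
```

```text
slim_tall width 0.0224 F 58.5
width carried 0.0227
hit True z-expected 0.0011 W [-0.1  0.1  4.1]
t 24.6833
slim_short width 0.0185 F 58.5
width carried 0.0186
hit True z-expected 0.0011 W [-0.2 -0.3  2.9]
t 32.45
wide_tall width 0.0368 F 59.5
width carried 0.0369
hit True z-expected 0.0011 W [-1.2  0.5  4.7]
t 39.7667
```

View pics/end_w.png

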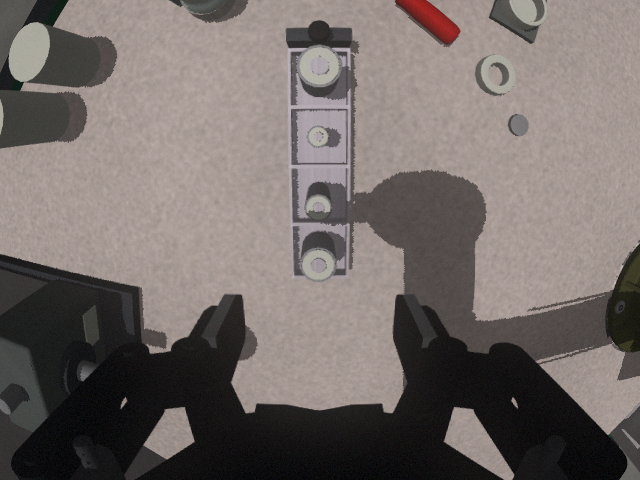

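View pics/end_s.png

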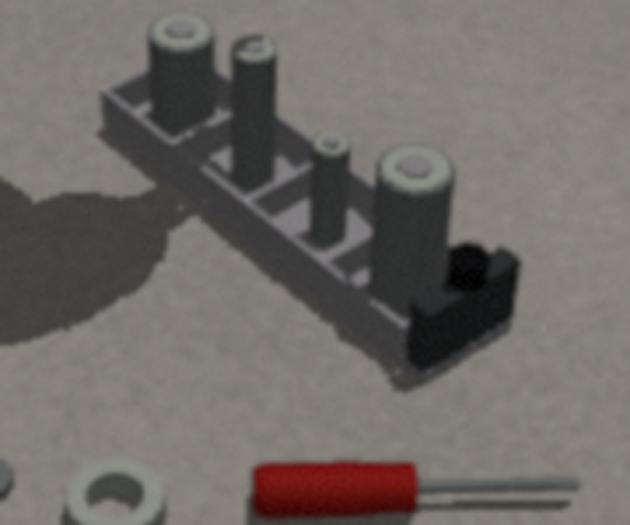

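All four cells stand upright, one to a compartment. In the wrist view from the knob end, wide_tall is at (319,67), slim_short at (318,135), slim_tall at (318,205) and wide_short at (318,263). The order is reversed as asked.

```bash
python3 -c "
from bench import order
print(order.job_done())"
```

```text
the job is handed in; nothing more can be done
None
```

The job is handed in: all four cells stand upright and free in the tray compartments in reverse order, finished at about 40 s on the robot clock.

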